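# Stray-light check: seat the filter, hold the photometer lid at its mark

## Task

Set up the photometer's stray-light check: press the orange filter cartridge fully home in the empty socket on the instrument's deck, so that its collar sits flush on the deck all round, and let go of it. Then lift the black spring-closed sample lid by its steel bar until the blue index stands on the orange band of the quadrant, never opening it wide, and keep holding it still there: the program finishes while the gripper is holding the lid. Leave the green cartridge, the bottle and the beaker alone.

Things in the scene. Friction and masses are not known exactly. Their poses are not given: they have to be found in the camera images.
- photometer: Grey bench photometer, fixed. White deck 90 mm above the bench. Origin: on the bench; the case reaches 150 mm to the front (sloping black keypad, 90 mm deep, lower than the deck), 130 mm to the back and 140 mm to either side of it. x points from its front to its back, y to its left, z up. The lid is on the right half of the deck, the socket in the left half.
- socket (a point): Centre of the filter socket's mouth, at deck height (90 mm above the bench); axes as the photometer's. Hole 27 mm along x, 39 mm along y (1.5 mm play each side), deep enough for the cartridge's body. Stiff wiping contacts in its floor stop the cartridge about 6 mm proud; some 6 N straight down drives it home and it stays there.
- orange_cartridge: Loose filter cartridge, orange top, 70 g, upright on the bench. Origin: centre of underside. Black body 24 (x) x 36 (y) x 26 mm high; collar 32 x 44 x 4 mm above (z 26-30 mm); then a grip fin 12 mm thick (x), 34 mm long (y), z 30-54 mm. Fits the socket either way round, its y along the photometer's y; home, its underside is 26 mm below the deck, the collar on the deck.
- green_cartridge: Bystander: the same cartridge in green, standing on the bench; the two may have changed places. Leave it where it is.
- lid (a joint): Opening angle of the lid in rad: 0 closed (flat on the deck), grows as its front edge rises; stop at 1.3. Spring-closed: with its weight it takes about 4 N at the bar to start it and, at the mark, about 6 N along the arc (9 N straight up); it falls shut when let go. The centre of the orange band is at 0.611 (35 degrees), the band spans 31 to 39 degrees.
- lid_hinge (a point): Point on the hinge axis at the lid's rear, in the middle of the lid's width, 97 mm above the bench; axes as the photometer's. The hinge axis runs along the photometer's y; the lid (black, 160 mm long towards the front, 120 mm wide, 14 mm thick) swings up and back about it.
- lid_bar (a point): Steel bar handle standing on the lid near its front edge. The point is the middle of the bar, on its axis; a round bar 10 mm thick running along y, 84 mm between its two posts, its axis 35 mm above the lid's top; 140 mm in front of the hinge axis and 42 mm above it with the lid closed. It moves and turns with the lid; being round, it can turn between the finger pads.
- lid_index (a point): Tip of the blue index lug on the lid's right edge, 80 mm from the hinge axis, sweeping just outside the rim of the quadrant.
- mark (a point): Where the index tip stands when it is on the centre of the orange band: on the fixed aluminium quadrant plate (radius 74 mm about the hinge axis) at the right of the lid, 35 degrees up; its other ticks are thin and black.
- reagent_bottle: Bystander: glass bottle with blue cap, 68 mm across, 145 mm tall, standing to the right of the photometer. Origin: centre of its underside.
- beaker: Bystander: open glass beaker, 68 mm across, 75 mm tall, standing to the left. Origin: centre of its underside.
There are look-alikes about, which are no part of the job. What is shaped like the orange_cartridge but pink or purple is not meant.

How it is judged:
By the outcome, as a careful person would: the job done as asked, in the order asked, and still so for the second after the job is handed in, while the arm keeps its last pose, push and grip.
It also fails if it takes over 58 s, if anything falls off the work surface, if the arm or the gripper's body presses on something with over 40 N, if the wrist force passes 120 N, or if a joint passes its speed limit or range.

## Robot

A 7-joint arm with a two-finger parallel gripper is mounted at the origin on the work surface. World frame = base frame: x ahead of the robot, y to its left, z up, the work surface at z = 0. Lengths are in mm, angles in rad, forces in N, time in s.
With the tool pointing down it reaches from about 400 to 750 mm from the base axis. Payload 19.5 kg.
Tool frame: the origin (TCP) lies between the finger pads, 19 mm behind the fingertips; this is the grasp point; z points along the fingers, y is the line along which they close (so a half turn about z gives the same grasp; the last joint's range is limited). The gripper opens to 85 mm and grips with 20 to 120 N. Pads are 22 mm wide; open, the fingers measure 114 mm over their backs; the gripper's body (76 mm by 85 mm) begins 54 mm behind the grasp point. The pads swing forward as they close: fully open they stand 13 mm farther back than shut.
Start: joints at [1.064, 0.707, -0.028, 1.485, 0.022, 0.951, -0.075], TCP at [257.73, -513.977, 249.968] pointing down, gripper open.
Joint ranges: [-2.71, 2.71], [-0.32, 2.16], [-1.57, 1.52], [0, 2.45], [-1.46, 4.6], [0, 2.02], [-2.83, 2.83]. Speed limits (rad/s): [1.89, 1.89, 2.57, 2.57, 3.01, 3.01, 3.01].

## Interface

Orientations are given as a unit quaternion [w, x, y, z].
In Python, from rig import manip, imaging gives the robot as it stands.
- The arm moves only by the tool drive_tool, never from a script. Its argument "series" is a list of rows, each an object with "angular": the turn, a rotation vector about the tool's x, y, z in units of 180 degrees (1.0 is 180 degrees), a list of three; "linear": the shift along the tool's x, y, z in units of 200 mm (1.0 is 200 mm), a list of three; "claw": the closure, from -1 (fully open) to 1 (shut). A call has 1 to 5 rows; each row is the pose to reach, as a shift and turn from the pose commanded when the call began, along the tool's axes at that moment, turning the shorter way round; what a row does not reach only later rows make up. A row lasts 1/8 s, in which the tool goes at most 62.5 mm and 10.7 degrees, less where a joint would pass 70% of its speed; a pose out of reach is approached as far as the arm can. A call with a number of a shift or a turn outside -1 to 1 is refused whole. A call with a gripper value outside its range is refused whole. The fingers move at their own pace and stop on an object; "squeeze" is the grip in N (left out, the last holds). Time passes only in rows, so rows that repeat a pose let the fingers close. It gives the time, the measured TCP pose, the force, the opening and the grip force at its end, in the units of the state.
- manip.get_state(): the state, without advancing time (a new reading comes with each control period).
- imaging.camera(name): name is "scene" or "top" or "wrist"; returns (picture, depth): 480x640x3 uint8, red, green, blue; 480x640 float32, mm along the optical axis (not along the pixel's ray), 0 where there is no reading.
- imaging.calibration(name): a dict with "fx", "fy", "cx", "cy" (pixels), "xyz" and "rotation" of the camera in the world. Camera axes: x right, y down, z forward; pixel columns grow to the right and rows downward; lengths in mm; the calibration is good to about 2 mm. A picture is of the moment at which its call begins: read the wrist's pose just before it. calibration takes no time and is no camera call; for the wrist camera it gives the pose at the moment of the call.
- manip.close_job(): hands the job in; it is judged then, once.
The state is a dict: "clock": time; "q": joint angles; "joint_velocities": joint speeds; "tau": joint torques, N m; "ee_pos": TCP position; "ee_rot": TCP orientation; "force": force on the tool from outside, world axes, zero at the start; "ft_torque": the same for the moment, N m; "finger_gap": finger opening in mm; "finger_force": force on a finger pad.
Only numpy, scipy, OpenCV 4.12 (cv2) and the standard library are available. Lean on these libraries where they do the work, as an engineer would, in place of code of your own. Each camera call takes 0.05 s, during which the arm holds its last target. There are 200 camera calls.

## Working session

There is one attempt and no reset: what is moved stays moved. The work goes in short steps, Python scripts to look and compute and a tool call to move; the robot and the scene stay as the last step left them, time stands still between calls to the robot, and variables do not carry over. Pictures are saved under pics/ and viewed, at most 10 in all, crops included, and the job is handed in when it is done.

Besides the shell and the picture viewer there is one more tool, called after "Call:" as a command line: name --argument value ..., lists and objects as JSON in quotes. drive_tool: Moves the arm, as the interface text tells. Shifts and turns lie within -1 to 1; 1 stands for 200 mm of shift or 180 degrees of turn. Its arguments: {"type":"object","properties":{"series":{"type":"array"},"squeeze":{"type":"number"}},"required":["series"]}

```bash
ls; mkdir -p pics; cat > h.py <<'E'
import numpy as np, cv2
from rig import manip, imaging
def grab(n):
    c=imaging.calibration(n); p,d=imaging.camera(n); return p,d,c
def R(c):
    r=np.array(c["rotation"],float)
    if r.shape==(3,3): return r
    from scipy.spatial.transform import Rotation as S
    return S.from_quat([r[1],r[2],r[3],r[0]]).as_matrix()
def ray(c,u,v):
    return R(c)@np.array([(u-c["cx"])/c["fx"],(v-c["cy"])/c["fy"],1.])
def onplane(c,u,v,z):
    o=np.array(c["xyz"]);r=ray(c,u,v); return o+r*(z-o[2])/r[2]
def cloud(d,c):
    v,u=np.mgrid[:480,:640]
    P=np.stack([(u-c["cx"])/c["fx"]*d,(v-c["cy"])/c["fy"]*d,d],-1)
    return P@R(c).T+np.array(c["xyz"])
def save(n,p): cv2.imwrite("pics/"+n+".png",p[:,:,::-1])
E
python3 - <<'E'
from h import *
import pickle
for n in("top","scene"):
    p,d,c=grab(n); save(n,p); pickle.dump((p,d,c),open(n+".pkl","wb")); print(n,c)
s=manip.get_state(); print(s)
E
```

```text
pics
top {'fx': 500.02690993776065, 'fy': 500.02690993776065, 'cx': 318.7801076931624, 'cy': 244.26826003377568, 'xyz': array([ 369.02255251,  -58.79633944, 1084.54341264]), 'rotation': array([-0.07140229,  0.70942853, -0.6975531 ,  0.07094044])}
scene {'fx': 492.74017465159676, 'fy': 492.74017465159676, 'cx': 325.55842216974304, 'cy': 238.70779268337017, 'xyz': array([1358.04157515,   68.89587362,  754.42358186]), 'rotation': array([-0.28151952,  0.59344821,  0.67604898, -0.33395173])}
{'clock': 0.1, 'q': array([ 1.06430154,  0.70702123, -0.02760378,  1.48493577,  0.02198389,
        0.95088376, -0.07549005]), 'joint_velocities': array([ 0.00049602, -0.00292317, -0.00135298, -0.00081814, -0.00128006,
        0.00233036, -0.00076962]), 'tau': array([ 1.71171909e-03, -8.84290195e+01,  1.23683710e+00, -2.36456591e+01,
        1.70080271e-02,  5.05160278e-03,  8.59674333e-05]), 'ee_pos': array([ 257.64419483, -513.81601122,  249.58940798]), 'ee_rot': array([-4.57623899e-04,  9.73118146e-01,  2.30305992e-01, -1.20041706e-04]), 'force': array([-0.60891504, -0.89549469, -0.73387385]), 'ft_torque': array([-0.05152878, -0.01418489, -0.04641489]), 'finger_force': 0.0, 'finger_gap': 85.09929539950541}
```

View pics/top.png

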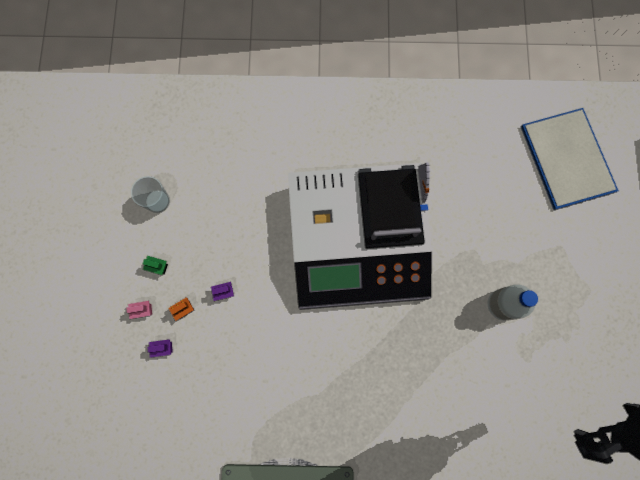

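View pics/scene.png

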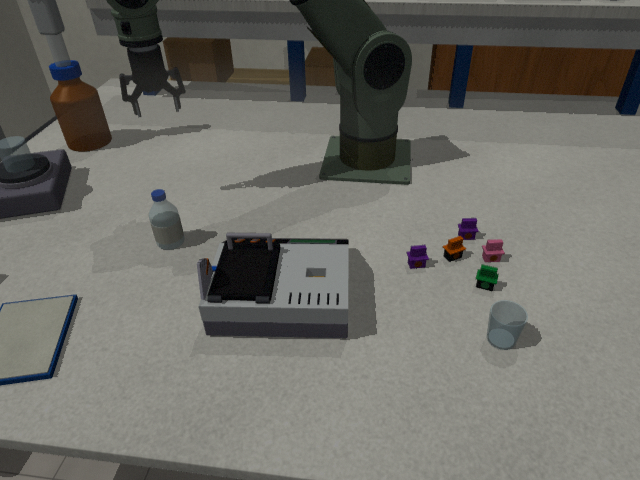

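Top view: the orange cartridge is at (181,309). Look-alikes are pink (139,310), purple (222,291) and (160,348), and the green bystander is at (155,265). Only (181,309) is orange. The socket is at (322,216), the lid at (392,207) with its bar at (396,235), the quadrant at (427,180), the bottle at (515,302) and the beaker at (150,195).

```bash
cat > m.py <<'E'
from h import *
import pickle
p,d,c=pickle.load(open("top.pkl","rb"))
cr=cv2.resize(p[240:370,110:250],None,fx=4,fy=4,interpolation=cv2.INTER_CUBIC)
cr2=cv2.resize(p[150:260,280:440],None,fx=3.5,fy=3.5,interpolation=cv2.INTER_CUBIC)
W=np.zeros((520,0,3),np.uint8)
save("crop1",cr)
hsv=cv2.cvtColor(p,cv2.COLOR_RGB2HSV)
P=cloud(d,c)
m=((hsv[...,0]>5)&(hsv[...,0]<18)&(hsv[...,1]>150)&(hsv[...,2]>90)).astype(np.uint8)
n,l,st,ce=cv2.connectedComponentsWithStats(m)
for i in range(1,n):
    if st[i,4]>15: print(st[i],ce[i],onplane(c,*ce[i],30).round(1),P[l==i].mean(0).round(1),cv2.minAreaRect(np.argwhere(l==i)[:,::-1].astype(np.float32)))
# deck plane: white with height 85..95
w=((abs(P[...,2]-90)<8)&(hsv[...,1]<40)&(hsv[...,2]>150)).astype(np.uint8)
n,l,st,ce=cv2.connectedComponentsWithStats(w); i=1+st[1:,4].argmax(); print(st[i],ce[i],P[l==i][:,2].mean())
r=cv2.minAreaRect(np.argwhere(l==i)[:,::-1].astype(np.float32)); print(r,[onplane(c,*x,90).round(1) for x in cv2.boxPoints(r)])
hole=((l!=i)).astype(np.uint8)[205:230,308:338]
ys,xs=np.nonzero(hole);print(len(xs),xs.mean()+308,ys.mean()+205,onplane(c,xs.mean()+308,ys.mean()+205,90),cv2.minAreaRect(np.argwhere(hole)[:,::-1].astype(np.float32)))
for u,v in[(374,236),(421,234),(396,235),(139,310),(222,291),(160,348),(155,265)]: print(u,v,P[v,u].round(1))
# case outline from height map
w=((P[...,2]>40)).astype(np.uint8); w[:,:250]=0;w[:,436:]=0;w[320:]=0;w[:150]=0
ys,xs=np.nonzero(w);Q=P[ys,xs]; r=cv2.minAreaRect(Q[:,:2].astype(np.float32));print("case",r)
E
python3 m.py
```

```text
[169 298  25  23 278] [180.66546763 308.5647482 ] [442.1 231.   30. ] [440.9 226.4  46.7] ((180.63232421875, 308.7205810546875), (14.57737922668457, 21.265823364257812), 59.036251068115234)
[ 288  163  144   99 6158] [334.05293927 217.26096135] 90.86806318435053
((359.13232421875, 211.7205810546875), (89.19803619384766, 137.74691772460938), 85.60128784179688) [array([724.3,  12.5,  90. ]), array([ 752.6, -275.3,   90. ]), array([ 562.5, -284.3,   90. ]), array([536.1,  -6.8,  90. ])]
278 322.2985611510791 216.0935251798561 [631.49291217 -62.65518394  90.        ] ((14.303450584411621, 11.141380310058594), (13.61945915222168, 20.180051803588867), 85.2363510131836)
374 236 [ 580.5 -163.2  139. ]
421 234 [ 594.3 -261.8  102.7]
396 235 [ 592.  -211.9  100.2]
139 310 [436.  309.2  54.7]
222 291 [477.8 141.6  54.4]
160 348 [360.7 260.   55.2]
155 265 [530.  285.   52.3]
case ((558.9276733398438, -144.8230743408203), (361.2965393066406, 281.23101806640625), 5.5756611824035645)
```

View pics/crop1.png

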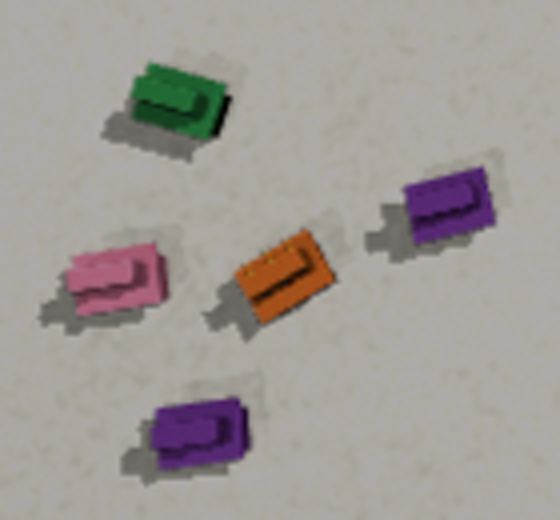

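The crop confirms the only orange one at its centre, top (181,309). The neighbours are green, pink and two purple, so (181,309) is the one meant.

```bash
cat >> h.py <<'E'
from scipy.spatial.transform import Rotation as S
def Q(w): return S.from_quat([w[1],w[2],w[3],w[0]])
def down(a,tilt=0): # tool z down, tool x at angle a (deg)
    return S.from_euler('z',a,degrees=True)*S.from_euler('x',180,degrees=True)
def plan(wps):
    s=manip.get_state(); p=np.array(s["ee_pos"]);r=Q(s["ee_rot"])
    x=r.as_matrix()[:,0]; print("now",p.round(1),"xang",np.degrees(np.arctan2(x[1],x[0])).round(2),"F",np.round(s["force"],1),s["clock"],s["finger_gap"])
    for t,a in wps:
        t=np.array(t,float);R2=down(a) if a is not None else r
        l=r.inv().apply(t-p)/200; w=(r.inv()*R2).as_rotvec()/np.pi
        print(t,a,"lin",l.round(4),"ang",w.round(4),"rows>=",round(max(np.linalg.norm(t-p)/62.5,np.linalg.norm(w)*180/10.7),1)); p,r=t,R2
E
python3 - <<'E'
from h import *
c=imaging.calibration("wrist");s=manip.get_state()
T=Q(s["ee_rot"]).inv(); print("cam in tool",T.apply(np.array(c["xyz"])-s["ee_pos"]),(T.as_matrix()@R(c)).round(2),c["fx"])
plan([((380,-380,310),50),((450,-210,320),72),((465,-30,320),95),((430,140,300),117)])
E
```

```text
cam in tool [ 7.28934319e+01  1.19576464e-01 -1.24395557e+02] [[ 0.   -0.96 -0.29]
 [ 1.    0.    0.  ]
 [-0.   -0.29  0.96]] 357.7349596228754
now [ 257.6 -513.8  249.6] xang 26.63 F [-0.6 -0.9 -0.7] 0.1 85.09929539950541
[ 380. -380.  310.] 50 lin [ 0.8468 -0.3242 -0.3018] ang [-3.000e-04 -1.000e-04 -1.298e-01] rows>= 3.1
[ 450. -210.  320.] 72 lin [ 0.8761 -0.2783 -0.05  ] ang [ 0.      0.     -0.1222] rows>= 2.9
[465. -30. 320.] 95 lin [ 0.8791 -0.2068 -0.    ] ang [ 0.      0.     -0.1278] rows>= 2.9
[430. 140. 300.] 117 lin [ 0.862  -0.1003  0.1   ] ang [-0.      0.     -0.1222] rows>= 2.8
```

Call:
drive_tool --series '[{"linear": [0.28, -0.11, -0.1], "angular": [0, 0, -0.043], "claw": -1}, {"linear": [0.56, -0.22, -0.2], "angular": [0, 0, -0.087], "claw": -1}, {"linear": [0.847, -0.324, -0.3], "angular": [0, 0, -0.13], "claw": -1}, {"linear": [0.847, -0.324, -0.3], "angular": [0, 0, -0.13], "claw": -1}]'

```text
clock: 0.6
ee_pos: [383.1, -377.2, 311.0]
ee_rot: [0.0, 0.905, 0.426, 0.001]
force: [0.2, -1.1, -0.6]
finger_gap: 85.4
finger_force: 0.0
```

Call:
drive_tool --series '[{"linear": [0.29, -0.09, -0.02], "angular": [0, 0, -0.04], "claw": -1}, {"linear": [0.58, -0.18, -0.03], "angular": [0, 0, -0.08], "claw": -1}, {"linear": [0.876, -0.278, -0.05], "angular": [0, 0, -0.122], "claw": -1}, {"linear": [0.876, -0.278, -0.05], "angular": [0, 0, -0.122], "claw": -1}]'

```text
clock: 1.1
ee_pos: [451.3, -206.8, 320.1]
ee_rot: [-0.0, 0.807, 0.59, 0.001]
force: [-0.1, -1.0, -0.4]
finger_gap: 85.2
finger_force: 0.0
```

Call:
drive_tool --series '[{"linear": [0.29, -0.07, 0], "angular": [0, 0, -0.042], "claw": -1}, {"linear": [0.58, -0.14, 0], "angular": [0, 0, -0.085], "claw": -1}, {"linear": [0.879, -0.207, 0], "angular": [0, 0, -0.128], "claw": -1}, {"linear": [0.879, -0.207, 0], "angular": [0, 0, -0.128], "claw": -1}]'

```text
clock: 1.6
ee_pos: [465.1, -27.3, 319.8]
ee_rot: [-0.001, 0.673, 0.739, 0.0]
force: [-0.7, -1.5, -0.2]
finger_gap: 85.7
finger_force: 0.0
```

Call:
drive_tool --series '[{"linear": [0.29, -0.03, 0.03], "angular": [0, 0, -0.04], "claw": -1}, {"linear": [0.58, -0.07, 0.06], "angular": [0, 0, -0.08], "claw": -1}, {"linear": [0.862, -0.1, 0.1], "angular": [0, 0, -0.122], "claw": -1}, {"linear": [0.862, -0.1, 0.1], "angular": [0, 0, -0.122], "claw": -1}]'

```text
clock: 2.1
ee_pos: [429.4, 141.7, 299.4]
ee_rot: [-0.001, 0.521, 0.854, -0.0]
force: [0.1, -1.5, -0.5]
finger_gap: 85.8
finger_force: 0.0
```

```bash
cat > w.py <<'E'
from h import *
import sys
p,d,c=grab("wrist"); save(sys.argv[1],p)
hsv=cv2.cvtColor(p,cv2.COLOR_RGB2HSV);P=cloud(d,c)
m=((hsv[...,0]>3)&(hsv[...,0]<18)&(hsv[...,1]>150)&(hsv[...,2]>70)).astype(np.uint8)
n,l,st,ce=cv2.connectedComponentsWithStats(m)
for i in range(1,n):
    if st[i,4]<150: continue
    q=P[l==i];uv=np.argwhere(l==i)[:,::-1].astype(float);print(st[i],ce[i].round(1),np.percentile(q[:,2],[2,10,50,90,98]).round(1))
    for lo,hi,z in((50,60,54),(26,34,30)):
        k=(q[:,2]>lo)&(q[:,2]<hi)
        if k.sum()<30: continue
        xy=np.array([onplane(c,u,v,z)[:2] for u,v in uv[k]],np.float32)
        print(z,k.sum(),cv2.minAreaRect(xy),"mean depth-z",q[k][:,2].mean())
E
python3 w.py w1; python3 -c "
from h import *
plan([])"
```

```text
[ 360  109   31   44 1198] [375.1 130.5] [29.1 29.7 31.4 55.1 55.8]
54 448 ((440.00482177734375, 231.21641540527344), (12.615034103393555, 33.84349822998047), 32.201316833496094) mean depth-z 54.40653679797666
30 693 ((440.49072265625, 231.4580841064453), (30.114593505859375, 42.366600036621094), 32.6814079284668) mean depth-z 30.55547283297551
now [430.  139.5 299.6] xang 116.96 F [ 1.  -0.8 -0.2] 2.15 85.77235033605544
```

View pics/w1.png

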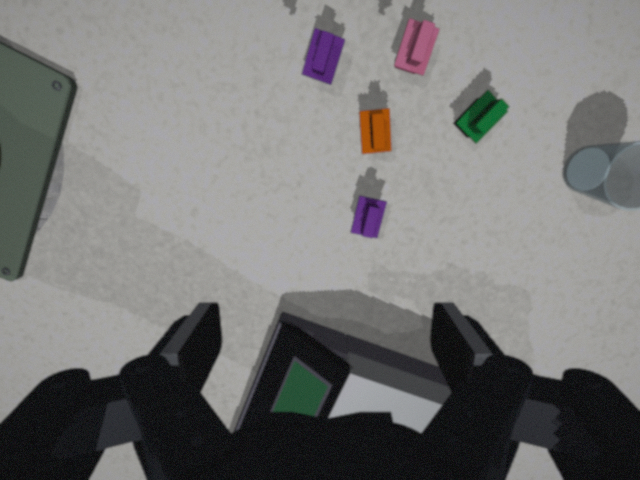

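The wrist view shows the orange cartridge at (375,130), with green at (482,116), pink at (417,47), and purple at (323,56) and (368,216). Measured fin 12.6x33.8 and collar 30x42 match the description.

```bash
python3 -c "
from h import *
plan([((440.2,231.3,110),122.4),((440.2,231.3,52),122.4)])"
```

```text
now [430.  139.5 299.6] xang 116.96 F [ 1.  -0.8 -0.2] 2.15 85.77235033605544
[440.2 231.3 110. ] 122.4 lin [0.3859 0.2543 0.9475] ang [-0.0003  0.     -0.0302] rows>= 3.4
[440.2 231.3  52. ] 122.4 lin [ 0.   -0.    0.29] ang [0. 0. 0.] rows>= 0.9
```

Call:
drive_tool --series '[{"linear": [0.2, 0.13, 0.2], "angular": [0, 0, -0.03], "claw": -0.3}, {"linear": [0.386, 0.254, 0.45], "angular": [0, 0, -0.03], "claw": -0.3}, {"linear": [0.386, 0.254, 0.7], "angular": [0, 0, -0.03], "claw": -0.3}, {"linear": [0.386, 0.254, 0.948], "angular": [0, 0, -0.03], "claw": -0.3}, {"linear": [0.386, 0.254, 0.948], "angular": [0, 0, -0.03], "claw": -0.3}]'

```text
clock: 2.78
ee_pos: [440.0, 229.4, 108.4]
ee_rot: [-0.001, 0.483, 0.876, -0.002]
force: [0.0, 0.1, 1.5]
finger_gap: 55.2
finger_force: 0.0
```

```bash
python3 w.py w2; python3 -c "
from h import *
plan([((440.2,231.3,52),122.4)])"
```

```text
[ 305  221   53   80 3736] [330.8 257.1] [29.3 29.9 31.2 54.9 55.5]
54 1319 ((439.87933349609375, 232.43846130371094), (11.635904312133789, 35.09270095825195), 31.970516204833984) mean depth-z 54.417060664438246
30 2193 ((440.2160949707031, 232.2459716796875), (30.880002975463867, 43.24342346191406), 32.32571029663086) mean depth-z 30.537979828291487
now [440.7 230.1 110.5] xang 122.24 F [-0.4  0.1  1.2] 2.825 55.75048819692983
[440.2 231.3  52. ] 122.4 lin [0.0065 0.0015 0.2927] ang [-0.0006  0.0003 -0.0009] rows>= 0.9
```

Call:
drive_tool --series '[{"linear": [0.011, 0.003, 0.15], "angular": [0, 0, 0], "claw": -0.3}, {"linear": [0.011, 0.003, 0.29], "angular": [0, 0, 0], "claw": -0.3}, {"linear": [0.011, 0.003, 0.29], "angular": [0, 0, 0], "claw": -0.3}, {"linear": [0.011, 0.003, 0.29], "angular": [0, 0, 0], "claw": 1}, {"linear": [0.011, 0.003, 0.29], "angular": [0, 0, 0], "claw": 1}]' --squeeze 40

```text
clock: 3.45
ee_pos: [440.3, 233.9, 53.9]
ee_rot: [0.001, 0.482, 0.876, 0.001]
force: [-0.5, -0.4, 0.2]
finger_gap: 19.6
finger_force: 0.0
```

Call:
drive_tool --series '[{"linear": [0, 0, 0], "angular": [0, 0, 0], "claw": 1}, {"linear": [0, 0, 0], "angular": [0, 0, 0], "claw": 1}, {"linear": [0, 0, 0], "angular": [0, 0, 0], "claw": 1}]'

```text
clock: 3.82
ee_pos: [440.1, 233.9, 53.7]
ee_rot: [0.001, 0.482, 0.876, 0.001]
force: [-0.9, -1.6, 16.1]
finger_gap: 11.4
finger_force: 39.3
```

```bash
python3 -c "
from h import *
plan([((440,232,200),122.4),((530,110,260),105),((600,-20,270),92),((620,-140,270),86)])
import pickle
p,d,c=pickle.load(open('top.pkl','rb'))
for a in(85.2,85.6):
  t=np.radians(a); A=onplane(c,322,216,90);B=onplane(c,322+20*np.cos(t),216+20*np.sin(t),90);print(np.degrees(np.arctan2(*(B-A)[1::-1])))"
```

```text
now [440.1 233.9  53.7] xang 122.37 F [-0.9 -1.6 16.1] 3.825 11.376704251975008
[440. 232. 200.] 122.4 lin [-0.008  -0.0044 -0.7317] ang [ 0.0005  0.0001 -0.0002] rows>= 2.3
[530. 110. 260.] 105 lin [-0.7562  0.0531 -0.3   ] ang [ 0.     -0.      0.0967] rows>= 2.6
[600. -20. 270.] 92 lin [-0.7184  0.1698 -0.05  ] ang [-0.     -0.      0.0722] rows>= 2.4
[ 620. -140.  270.] 86 lin [-0.6031  0.079   0.    ] ang [ 0.     -0.      0.0333] rows>= 1.9
-174.463067982013
-174.85068545902894
```

Call:
drive_tool --series '[{"linear": [0, 0, -0.25], "angular": [0, 0, 0], "claw": 1}, {"linear": [0, 0, -0.5], "angular": [0, 0, 0], "claw": 1}, {"linear": [0, 0, -0.73], "angular": [0, 0, 0], "claw": 1}, {"linear": [0, 0, -0.73], "angular": [0, 0, 0], "claw": 1}]'

```text
clock: 4.32
ee_pos: [440.4, 234.2, 201.6]
ee_rot: [0.001, 0.482, 0.876, 0.002]
force: [-0.4, -0.7, -0.9]
finger_gap: 11.2
finger_force: 40.3
```

Call:
drive_tool --series '[{"linear": [-0.2, 0.01, -0.07], "angular": [0, 0, 0.02], "claw": 1}, {"linear": [-0.45, 0.03, -0.18], "angular": [0, 0, 0.06], "claw": 1}, {"linear": [-0.756, 0.053, -0.3], "angular": [0, 0, 0.097], "claw": 1}, {"linear": [-0.756, 0.053, -0.3], "angular": [0, 0, 0.097], "claw": 1}]'

```text
clock: 4.82
ee_pos: [531.3, 108.1, 258.9]
ee_rot: [0.001, 0.612, 0.791, -0.0]
force: [-0.1, 0.9, -0.7]
finger_gap: 10.9
finger_force: 40.2
```

Call:
drive_tool --series '[{"linear": [-0.25, 0.06, -0.02], "angular": [0, 0, 0.02], "claw": 1}, {"linear": [-0.5, 0.12, -0.04], "angular": [0, 0, 0.04], "claw": 1}, {"linear": [-0.718, 0.17, -0.05], "angular": [0, 0, 0.055], "claw": 1}, {"linear": [-0.718, 0.17, -0.05], "angular": [0, 0, 0.055], "claw": 1}]'

```text
clock: 5.32
ee_pos: [599.7, -21.0, 267.2]
ee_rot: [-0.0, 0.677, 0.736, -0.001]
force: [-0.1, 0.8, -1.8]
finger_gap: 10.8
finger_force: 40.2
```

Call:
drive_tool --series '[{"linear": [-0.2, 0.03, 0], "angular": [0, 0, 0], "claw": 1}, {"linear": [-0.4, 0.06, 0], "angular": [0, 0, 0], "claw": 1}, {"linear": [-0.6, 0.08, 0], "angular": [0, 0, 0], "claw": 1}, {"linear": [-0.6, 0.08, 0], "angular": [0, 0, 0], "claw": 1}, {"linear": [-0.6, 0.08, 0], "angular": [0, 0, 0], "claw": 1}]'

```text
clock: 5.95
ee_pos: [625.6, -134.7, 268.0]
ee_rot: [-0.001, 0.675, 0.738, 0.0]
force: [0.2, 0.4, -1.6]
finger_gap: 10.6
finger_force: 40.2
```

```bash
python3 - <<'E'
from h import *
import pickle
plan([])
g=grab("wrist"); pickle.dump(g,open("w3.pkl","wb")); save("w3",g[0])
E
```

```text
now [ 625.6 -134.7  268. ] xang 95.13 F [ 0.2  0.4 -1.6] 5.95 10.5979431217363
```

View pics/w3.png

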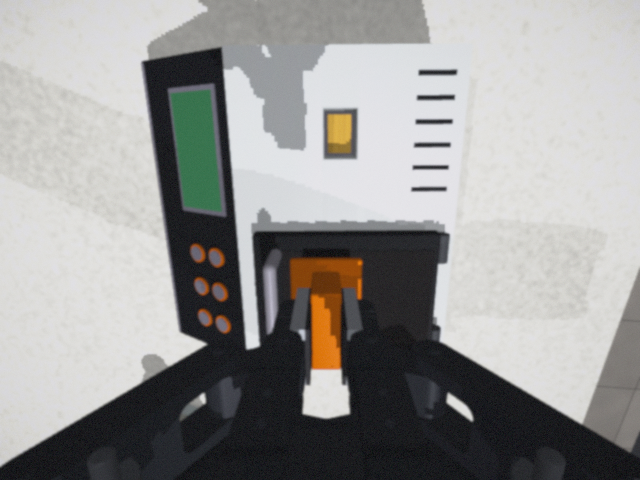

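The wrist view shows the empty socket at (340,133) and the held cartridge's collar with its edge at v≈258, u 290–363. The lid is behind it, with the bar at (271,290).

```bash
cat > s.py <<'E'
from h import *
import pickle
p,d,c=pickle.load(open("w3.pkl","rb")); s=manip.get_state()
P=cloud(d,c);hsv=cv2.cvtColor(p,cv2.COLOR_RGB2HSV);g=p.max(2)
for th in(120,140,160):
    m=np.zeros_like(g);m[95:172,310:372]=((g<th)|(hsv[...,1]>60))[95:172,310:372]
    n,l,st,ce=cv2.connectedComponentsWithStats(m);i=l[133,340]
    uv=np.argwhere(l==i)[:,::-1]
    xy=np.array([onplane(c,u,v,90)[:2] for u,v in uv],np.float32);r=cv2.minAreaRect(xy);print("hole",th,r)
print("deck z",np.median(P[170:210,340:400,2]))
# left deck edges
m=((hsv[...,0]>5)&(hsv[...,0]<18)&(hsv[...,1]>170)&(hsv[...,2]>90)).astype(np.uint8); m[:240]=0;m[380:]=0;m[:,:284]=0;m[:,370:]=0
T=Q(s["ee_rot"]).inv(); L=T.apply((P.reshape(-1,3)-s["ee_pos"])).reshape(P.shape)
k=m>0; z=L[...,2]; print("tool-z of orange",np.percentile(z[k],[5,25,50,75,95]).round(1))
col=k&(abs(z-np.median(L[262:280,295:360,2]))<4); zc=np.median(z[col]);print("collar z",zc,col.sum())
o=T.apply(np.array(c["xyz"])-s["ee_pos"])
def tp(u,v):
    r=T.apply(ray(c,u,v)); return (o+r*(zc-o[2])/r[2])
for v in range(262,285,4):
    us=np.nonzero(col[v])[0]; print(v,tp(us.min()-.5,v)[:2].round(2),tp(us.max()+.5,v)[:2].round(2))
for u in(295,305,345,355):
    vs=np.nonzero(col[:,u])[0];print("edge",u,vs.min(),tp(u,vs.min()-.5).round(2))
E
python3 s.py
```

```text
hole 120 ((630.1636352539062, -61.77811050415039), (24.852415084838867, 37.25496292114258), 5.110171318054199)
hole 140 ((629.6954956054688, -62.136810302734375), (26.3751163482666, 37.66566467285156), 6.5474419593811035)
hole 160 ((630.1298217773438, -62.18541717529297), (26.384159088134766, 38.04686737060547), 5.143887042999268)
deck z 90.597209571648
tool-z of orange [-1.3 -0.5  2.6 23.3 24.4]
collar z 23.51309156165209 1810
262 [ 18.46 -16.79] [18.45 14.86]
266 [ 16.58 -16.84] [16.57 14.91]
270 [ 14.69 -16.9 ] [14.68 14.97]
274 [ 12.78 -16.95] [12.78 15.02]
278 [ 10.87 -16.56] [10.86 15.08]
282 [  8.93 -16.62] [ 8.93 14.69]
edge 295 259 [ 20.09 -14.33  23.51]
edge 305 259 [20.09 -9.95 23.51]
edge 345 258 [20.55  7.57 23.51]
edge 355 258 [20.55 11.95 23.51]
```

```bash
python3 -c "
from h import *
plan([((630.8,-60.4,160),95.2),((630.8,-60.4,147),95.2)])"
```

```text
now [ 625.7 -134.6  268.2] xang 95.15 F [ 0.1  0.4 -1.2] 6.0 10.70826783041276
[630.8 -60.4 160. ] 95.2 lin [0.3666 0.0588 0.5414] ang [-0.0001 -0.0003 -0.0003] rows>= 2.1
[630.8 -60.4 147. ] 95.2 lin [ 0.    -0.     0.065] ang [0. 0. 0.] rows>= 0.2
```

Call:
drive_tool --series '[{"linear": [0.2, 0.03, 0.1], "angular": [0, 0, 0], "claw": 1}, {"linear": [0.367, 0.059, 0.3], "angular": [0, 0, 0], "claw": 1}, {"linear": [0.367, 0.059, 0.54], "angular": [0, 0, 0], "claw": 1}, {"linear": [0.367, 0.059, 0.54], "angular": [0, 0, 0], "claw": 1}, {"linear": [0.367, 0.059, 0.54], "angular": [0, 0, 0], "claw": 1}]' --squeeze 60

```text
clock: 6.62
ee_pos: [631.8, -61.9, 162.3]
ee_rot: [0.001, 0.675, 0.737, 0.001]
force: [0.3, -0.1, -0.7]
finger_gap: 10.8
finger_force: 64.3
```

```bash
python3 - <<'E'
from h import *
p,d,c=grab("wrist"); save("w4",cv2.resize(p[180:420,220:420],None,fx=2.5,fy=2.5))
plan([((630.8,-60.4,140),95.2)])
E
```

```text
now [631.9 -62.1 162.5] xang 95.02 F [ 0.8  0.8 -0.4] 6.675 11.01624918723779
[630.8 -60.4 140. ] 95.2 lin [ 0.009  -0.0049  0.1127] ang [ 0.0008  0.0001 -0.001 ] rows>= 0.4
```

View pics/w4.png

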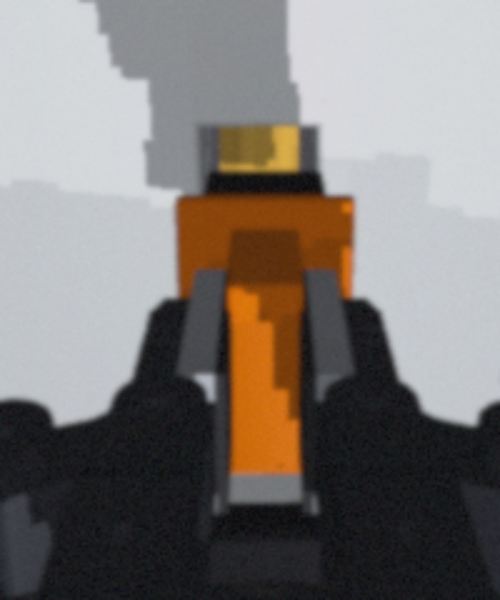

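The crop shows the black body (203–325, centre 264) just right of the hole (197–320, centre 258), about 1–1.5 mm off. That agrees with the measured pose error, so I correct it while descending.

Call:
drive_tool --series '[{"linear": [0.009, -0.006, 0], "angular": [0, 0, 0], "claw": 1}, {"linear": [0.009, -0.006, 0.04], "angular": [0, 0, 0], "claw": 1}, {"linear": [0.009, -0.006, 0.07], "angular": [0, 0, 0], "claw": 1}, {"linear": [0.009, -0.006, 0.07], "angular": [0, 0, 0], "claw": 1}, {"linear": [0.009, -0.006, 0.07], "angular": [0, 0, 0], "claw": 1}]'

```text
clock: 7.3
ee_pos: [629.8, -60.4, 146.4]
ee_rot: [-0.0, 0.675, 0.737, 0.0]
force: [-0.3, -1.4, -1.1]
finger_gap: 10.7
finger_force: 64.3
```

```bash
python3 - <<'E'
from h import *
import pickle
g=grab("wrist"); p,d,c=g; save("w5",cv2.resize(p[200:320,240:400],None,fx=4,fy=4,interpolation=cv2.INTER_CUBIC))
plan([((630.8,-60.4,140),95.2)])
E
```

```text
now [629.8 -60.4 146.5] xang 95.03 F [ 0.4  0.5 -0.8] 7.35 10.75796857403098
[630.8 -60.4 140. ] 95.2 lin [-0.0003  0.0048  0.0325] ang [ 0.    -0.    -0.001] rows>= 0.1
```

View pics/w5.png

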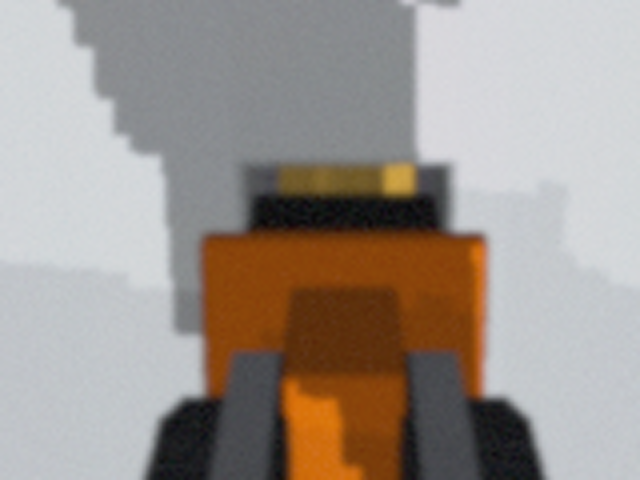

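```bash
python3 - <<'E'
from h import *
c=imaging.calibration("wrist");s=manip.get_state();T=Q(s["ee_rot"]).inv()
for n,u,v,z in(("hole far",347,161,90),("body far",346,195,s["ee_pos"][2]-53.5),("collar far",346,234,s["ee_pos"][2]-23.5)):
    w=onplane(c,240+u/4,200+v/4,z);print(n,w.round(1),T.apply(w-s["ee_pos"]).round(2))
E
```

```text
hole far [628. -42.  90.] [18.52 -0.18 56.51]
body far [628.2 -45.7  93. ] [14.78 -0.31 53.5 ]
collar far [627.7 -40.4 123. ] [20.16 -0.4  23.5 ]
```

The body is centred side to side in the hole (252–440 against 242–452) and sits slightly short along tool x. I shift 0.6 mm and go in.

Call:
drive_tool --series '[{"linear": [0.003, 0, 0.01], "angular": [0, 0, 0], "claw": 1}, {"linear": [0.003, 0, 0.025], "angular": [0, 0, 0], "claw": 1}, {"linear": [0.003, 0, 0.04], "angular": [0, 0, 0], "claw": 1}, {"linear": [0.003, 0, 0.04], "angular": [0, 0, 0], "claw": 1}]'

```text
clock: 7.85
ee_pos: [629.6, -59.8, 138.1]
ee_rot: [-0.0, 0.675, 0.737, -0.0]
force: [0.7, 0.5, -0.7]
finger_gap: 10.5
finger_force: 64.3
```

Call:
drive_tool --series '[{"linear": [0, 0, 0.02], "angular": [0, 0, 0], "claw": 1}, {"linear": [0, 0, 0.04], "angular": [0, 0, 0], "claw": 1}, {"linear": [0, 0, 0.06], "angular": [0, 0, 0], "claw": 1}, {"linear": [0, 0, 0.06], "angular": [0, 0, 0], "claw": 1}]'

```text
clock: 8.35
ee_pos: [629.6, -59.8, 126.0]
ee_rot: [-0.0, 0.675, 0.737, -0.0]
force: [-0.2, -0.2, -0.2]
finger_gap: 10.7
finger_force: 64.3
```

Call:
drive_tool --series '[{"linear": [0, 0, 0.01], "angular": [0, 0, 0], "claw": 1}, {"linear": [0, 0, 0.02], "angular": [0, 0, 0], "claw": 1}, {"linear": [0, 0, 0.03], "angular": [0, 0, 0], "claw": 1}, {"linear": [0, 0, 0.03], "angular": [0, 0, 0], "claw": 1}]'

```text
clock: 8.85
ee_pos: [629.8, -59.8, 120.4]
ee_rot: [0.0, 0.675, 0.737, 0.0]
force: [0.5, -0.8, -0.1]
finger_gap: 10.7
finger_force: 64.5
```

Call:
drive_tool --series '[{"linear": [0, 0, 0.008], "angular": [0, 0, 0], "claw": 1}, {"linear": [0, 0, 0.015], "angular": [0, 0, 0], "claw": 1}, {"linear": [0, 0, 0.015], "angular": [0, 0, 0], "claw": 1}]'

```text
clock: 9.22
ee_pos: [629.8, -59.8, 117.8]
ee_rot: [0.0, 0.675, 0.737, 0.0]
force: [-2.7, -0.2, 9.0]
finger_gap: 10.3
finger_force: 65.7
```

Call:
drive_tool --series '[{"linear": [0, 0, 0.01], "angular": [0, 0, 0], "claw": 1}, {"linear": [0, 0, 0.01], "angular": [0, 0, 0], "claw": 1}, {"linear": [0, 0, 0.01], "angular": [0, 0, 0], "claw": 1}]'

```text
clock: 9.6
ee_pos: [629.9, -59.8, 117.7]
ee_rot: [0.001, 0.675, 0.737, 0.0]
force: [-13.9, 1.3, 40.8]
finger_gap: 10.2
finger_force: 70.1
```

```bash
python3 - <<'E'
from h import *
p,d,c=grab("wrist"); save("w6",cv2.resize(p[180:360,220:420],None,fx=3,fy=3,interpolation=cv2.INTER_CUBIC))
P=cloud(d,c);hsv=cv2.cvtColor(p,cv2.COLOR_RGB2HSV)
m=(hsv[...,0]>3)&(hsv[...,0]<18)&(hsv[...,1]>150)&(hsv[...,2]>70); m[:180]=0
z=P[...,2][m]; print(np.histogram(z,bins=np.arange(80,130,2)))
k=m&(P[...,2]>90)&(P[...,2]<108); r=np.nonzero(k)[0].min(); print(r,np.median(P[...,2][k]),np.median(P[r-25:r-8,260:400,2]))
plan([])
E
```

```text
(array([   0,    0,    0,    0,    0,    0,  402, 1246,   55,   54,   40,
         58,   50,   62,   61,   66,   59,   69,  510, 1639,   43,   16,
          4,    3]), array([ 80,  82,  84,  86,  88,  90,  92,  94,  96,  98, 100, 102, 104,
       106, 108, 110, 112, 114, 116, 118, 120, 122, 124, 126, 128]))
259 94.55687654103187 90.5658677250176
now [629.9 -59.8 117.7] xang 95.02 F [-13.4  -0.1  40.5] 9.65 10.431494121624095
```

Collar top is 4.0 mm above the deck and it stops hard at TCP 117.7, so the cartridge is home. I relieve the push and release.

Call:
drive_tool --series '[{"linear": [0, 0, -0.009], "angular": [0, 0, 0], "claw": 1}, {"linear": [0, 0, -0.009], "angular": [0, 0, 0], "claw": 1}, {"linear": [0, 0, -0.009], "angular": [0, 0, 0], "claw": -0.2}, {"linear": [0, 0, -0.009], "angular": [0, 0, 0], "claw": -0.2}, {"linear": [0, 0, -0.009], "angular": [0, 0, 0], "claw": -0.2}]'

```text
clock: 10.28
ee_pos: [629.7, -59.8, 117.0]
ee_rot: [-0.0, 0.675, 0.737, -0.0]
force: [-0.2, 0.3, -0.1]
finger_gap: 51.3
finger_force: 0.0
```

Call:
drive_tool --series '[{"linear": [0, 0, -0.2], "angular": [0, 0, 0], "claw": -0.2}, {"linear": [0, 0, -0.4], "angular": [0, 0, 0], "claw": -0.2}, {"linear": [0, 0, -0.6], "angular": [0, 0, 0], "claw": -0.2}, {"linear": [0, 0, -0.8], "angular": [0, 0, 0], "claw": -0.2}, {"linear": [0, 0, -0.8], "angular": [0, 0, 0], "claw": -0.2}]'

```text
clock: 10.9
ee_pos: [630.5, -59.8, 279.8]
ee_rot: [0.002, 0.675, 0.737, 0.001]
force: [-0.2, 0.9, -1.1]
finger_gap: 51.4
finger_force: 0.0
```

```bash
cat > lid.py <<'E'
from h import *
import pickle
g=grab("wrist"); p,d,c=g; pickle.dump(g,open("w7.pkl","wb")); save("w7",p)
P=cloud(d,c);hsv=cv2.cvtColor(p,cv2.COLOR_RGB2HSV)
m=((hsv[...,0]>3)&(hsv[...,0]<18)&(hsv[...,1]>150)&(hsv[...,2]>70)&(P[...,2]>92)&(P[...,2]<97)).astype(np.uint8)
q=P[m>0]; print("collar",len(q),q.mean(0),np.percentile(q[:,2],[5,50,95])); A=np.c_[q[:,:2]-q[:,:2].mean(0),np.ones(len(q))]; print("tilt",np.linalg.lstsq(A,q[:,2],rcond=None)[0])
b=(P[...,2]>133)&(P[...,2]<150)&(abs(P[...,0]-590)<60)&(P[...,1]<-120)&(P[...,1]>-300)
q=P[b];print("bar",len(q),q.mean(0) if len(q) else"",cv2.minAreaRect(q[:,:2].astype(np.float32)) if len(q)else"")
plan([])
E
python3 lid.py
```

```text
collar 972 [628.66223256 -59.51976156  94.57136662] [93.43888769 94.59201575 95.70385992]
tilt [-1.23164909e-03 -1.56915179e-03  9.45713666e+01]
bar 668 [ 588.69833704 -198.07468076  143.00462343] ((587.5860595703125, -197.61813354492188), (10.017393112182617, 72.8653564453125), 5.423346042633057)
now [629.9 -59.8 277.9] xang 95.03 F [-0.8 -0.1 -1.3] 10.95 51.26921500920863
```

```bash
python3 -c "
from h import *
plan([((605,-175,280),95.2),((590,-290,280),95.2)])"
```

```text
now [629.9 -59.8 277.9] xang 95.03 F [-0.8 -0.1 -1.3] 10.95 51.26921500920863
[ 605. -175.  280.] 95.2 lin [-0.5628 -0.1747 -0.0108] ang [ 0.0005  0.0001 -0.001 ] rows>= 1.9
[ 590. -290.  280.] 95.2 lin [-0.5658 -0.1268 -0.    ] ang [0. 0. 0.] rows>= 1.9
```

Call:
drive_tool --series '[{"linear": [-0.28, -0.09, -0.01], "angular": [0, 0, -0.001], "claw": -0.2}, {"linear": [-0.56, -0.17, -0.01], "angular": [0, 0, -0.001], "claw": -0.2}, {"linear": [-0.85, -0.24, -0.01], "angular": [0, 0, -0.001], "claw": -0.2}, {"linear": [-0.98, -0.27, -0.01], "angular": [0, 0, -0.001], "claw": -0.2}, {"linear": [-0.98, -0.27, -0.01], "angular": [0, 0, -0.001], "claw": -0.2}]'

```text
clock: 11.58
ee_pos: [592.2, -261.9, 277.7]
ee_rot: [-0.001, 0.675, 0.737, -0.001]
force: [0.4, 1.0, -1.4]
finger_gap: 51.1
finger_force: 0.0
```

```bash
sed -i 's/"w7/"w8/g' lid.py; python3 lid.py
```

```text
lid.py:6: RuntimeWarning: Mean of empty slice.
  q=P[m>0]; print("collar",len(q),q.mean(0),np.percentile(q[:,2],[5,50,95])); A=np.c_[q[:,:2]-q[:,:2].mean(0),np.ones(len(q))]; print("tilt",np.linalg.lstsq(A,q[:,2],rcond=None)[0])
  ret = um.true_divide(
Traceback (most recent call last):
  File "lid.py", line 6, in <module>
    q=P[m>0]; print("collar",len(q),q.mean(0),np.percentile(q[:,2],[5,50,95])); A=np.c_[q[:,:2]-q[:,:2].mean(0),np.ones(len(q))]; print("tilt",np.linalg.lstsq(A,q[:,2],rcond=None)[0])
                                              ~~~~~~~~~~~~~^^^^^^^^^^^^^^^^^^
IndexError: index -1 is out of bounds for axis 0 with size 0
```

View pics/w8.png

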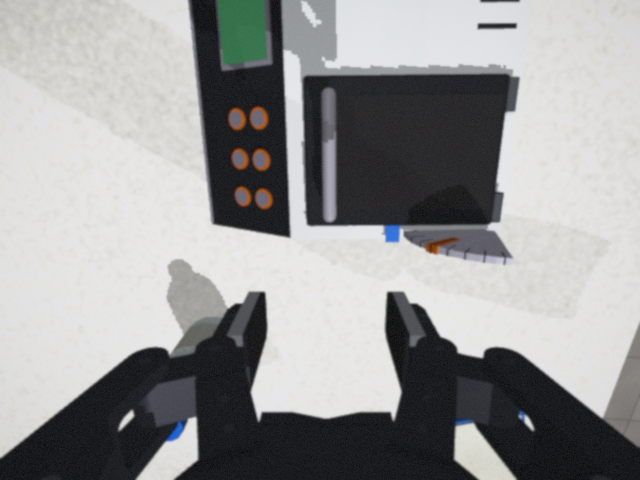

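The bar runs (329,90)–(330,222), the blue index is at (392,233), and the quadrant's orange band is at (440,244).

```bash
cat > lid2.py <<'E'
from h import *
import pickle
p,d,c=pickle.load(open("w8.pkl","rb"));P=cloud(d,c);hsv=cv2.cvtColor(p,cv2.COLOR_RGB2HSV)
b=(P[...,2]>136)&(P[...,2]<152); b[:,:300]=0;b[:,360:]=0;b[240:]=0
q=P[b];print("bar",len(q),q.mean(0),cv2.minAreaRect(q[:,:2].astype(np.float32)))
for v in(95,156,218):
    us=np.nonzero(b[v])[0];print(onplane(c,us.mean(),v,142).round(1),len(us))
print("ends",onplane(c,328.5,88,142).round(1),onplane(c,330,222,142).round(1))
m=(hsv[...,0]>105)&(hsv[...,0]<125)&(hsv[...,1]>150)&(hsv[...,2]>120);m[:200]=0;m[260:]=0
print("index",P[m].mean(0),np.argwhere(m).mean(0))
# lid rear/front edges rays at z=104 (lid top)
for u,v in((305,150),(503,150)): print("lid edge",onplane(c,u,v,104).round(1))
plan([])
E
python3 lid2.py
```

```text
bar 1854 [ 587.9943995  -204.00928888  143.11544279] ((588.07763671875, -206.55047607421875), (9.774019241333008, 92.51616668701172), 5.480153560638428)
[ 584.2 -165.1  142. ] 15
[ 588.2 -205.1  142. ] 14
[ 592.2 -250.   142. ] 12
ends [ 584.1 -160.7  142. ] [ 593.6 -253.   142. ]
index [ 650.38633071 -267.94546903   99.23857867] [232.31413613 392.28795812]
lid edge [ 569.2 -204.4  104. ]
lid edge [ 728.7 -190.3  104. ]
now [ 592.7 -260.1  278. ] xang 95.16 F [ 0.2  0.6 -0.8] 11.625 51.395372485139916
```

```bash
python3 -c "
from h import *
plan([((589,-206.6,200),95.3),((589,-206.6,139),95.3)])"
```

```text
now [ 592.7 -260.1  278. ] xang 95.16 F [ 0.2  0.6 -0.8] 11.625 51.395372485139916
[ 589.  -206.6  200. ] 95.3 lin [0.2675 0.006  0.39  ] ang [-0.0005 -0.0003 -0.0008] rows>= 1.5
[ 589.  -206.6  139. ] 95.3 lin [ 0.    -0.     0.305] ang [0. 0. 0.] rows>= 1.0
```

Call:
drive_tool --series '[{"linear": [0.14, 0.003, 0.15], "angular": [0, 0, -0.001], "claw": -0.2}, {"linear": [0.268, 0.006, 0.39], "angular": [0, 0, -0.001], "claw": -0.2}, {"linear": [0.268, 0.006, 0.39], "angular": [0, 0, -0.001], "claw": -0.2}, {"linear": [0.268, 0.006, 0.39], "angular": [0, 0, -0.001], "claw": -0.2}]'

```text
clock: 12.12
ee_pos: [589.9, -206.2, 201.7]
ee_rot: [0.0, 0.673, 0.74, 0.0]
force: [-0.3, 0.4, 1.1]
finger_gap: 51.1
finger_force: 0.0
```

```bash
python3 -c "
from h import *
plan([((589,-206.6,139),95.3)])
p,d,c=grab('wrist');P=cloud(d,c);b=(P[...,2]>137)&(P[...,2]<148)&(abs(P[...,0]-588)<22)&(P[...,1]>-250)&(P[...,1]<-155)
q=P[b];print(len(q),q.mean(0),cv2.minAreaRect(q[:,:2].astype(np.float32)))"
```

```text
now [ 589.9 -206.2  201.7] xang 95.42 F [-0.3  0.4  1.1] 12.125 51.05342482250712
[ 589.  -206.6  139. ] 95.3 lin [-0.0017 -0.0047  0.3137] ang [0.0002 0.0001 0.0007] rows>= 1.0
2749 [ 587.75864288 -201.62039369  143.17553053] ((588.0310668945312, -205.1075439453125), (9.921523094177246, 90.91361999511719), 5.135171413421631)
```

Call:
drive_tool --series '[{"linear": [-0.002, -0.005, 0.1], "angular": [0, 0, 0], "claw": -0.2}, {"linear": [-0.002, -0.005, 0.22], "angular": [0, 0, 0], "claw": -0.2}, {"linear": [-0.002, -0.005, 0.313], "angular": [0, 0, 0], "claw": -0.2}, {"linear": [-0.002, -0.005, 0.313], "angular": [0, 0, 0], "claw": -0.2}, {"linear": [-0.002, -0.005, 0.313], "angular": [0, 0, 0], "claw": 0.3}]' --squeeze 60

```text
clock: 12.8
ee_pos: [589.0, -207.1, 139.8]
ee_rot: [0.001, 0.673, 0.739, 0.0]
force: [0.5, -0.2, -0.0]
finger_gap: 34.3
finger_force: 0.0
```

Call:
drive_tool --series '[{"linear": [0, 0, 0], "angular": [0, 0, 0], "claw": 1}, {"linear": [0, 0, 0], "angular": [0, 0, 0], "claw": 1}, {"linear": [0, 0, 0], "angular": [0, 0, 0], "claw": 1}, {"linear": [0, 0, 0], "angular": [0, 0, 0], "claw": 1}]'

```text
clock: 13.3
ee_pos: [589.0, -207.0, 139.2]
ee_rot: [0.001, 0.673, 0.74, 0.0]
force: [2.6, -0.6, 6.6]
finger_gap: 7.3
finger_force: 58.8
```

```bash
cat > arc.py <<'E'
from h import *
plan([])
s=manip.get_state();p0=np.array(s["ee_pos"]);r=Q(s["ee_rot"]);f=np.radians(5.3)
def bar(t):
    a=np.arctan2(42,140)+t;R_=np.hypot(140,42);return np.array([140-R_*np.cos(a),R_*np.sin(a)-42])
for t in(4,8,12,16,20,24,27,30,33,35):
    x,z=bar(np.radians(t));print(t,(r.inv().apply([x*np.cos(f),x*np.sin(f),z])/200).round(4))
E
python3 arc.py
```

```text
now [ 589.  -207.   139.2] xang 95.38 F [ 2.6 -0.6  6.6] 13.3 7.309223463550753
4 [-0.      0.0164 -0.0483]
8 [-0.0001  0.0362 -0.0953]
12 [-0.0002  0.0592 -0.1409]
16 [-0.0002  0.0853 -0.1847]
20 [-0.0003  0.1144 -0.2266]
24 [-0.0003  0.1463 -0.2664]
27 [-0.0004  0.172  -0.2947]
30 [-0.0004  0.1992 -0.3216]
33 [-0.0005  0.2278 -0.3471]
35 [-0.0005  0.2476 -0.3632]
```

Call:
drive_tool --series '[{"linear": [0, 0.016, -0.048], "angular": [0, 0, 0], "claw": 1}, {"linear": [0, 0.036, -0.095], "angular": [0, 0, 0], "claw": 1}, {"linear": [0, 0.059, -0.141], "angular": [0, 0, 0], "claw": 1}, {"linear": [0, 0.085, -0.185], "angular": [0, 0, 0], "claw": 1}, {"linear": [0, 0.085, -0.185], "angular": [0, 0, 0], "claw": 1}]'

```text
clock: 13.92
ee_pos: [605.0, -205.4, 176.0]
ee_rot: [-0.0, 0.673, 0.74, -0.001]
force: [-6.8, -2.1, -4.0]
finger_gap: 7.8
finger_force: 58.6
```

```bash
cat > ang.py <<'E'
from h import *
import pickle,sys
plan([])
p,d,c=grab("wrist"); save(sys.argv[1],p);pickle.dump((p,d,c),open("last.pkl","wb"));P=cloud(d,c);hsv=cv2.cvtColor(p,cv2.COLOR_RGB2HSV)
m=(hsv[...,0]>105)&(hsv[...,0]<125)&(hsv[...,1]>150)&(hsv[...,2]>90)
n,l,st,ce=cv2.connectedComponentsWithStats(m.astype(np.uint8))
for i in range(1,n):
    if st[i,4]>20:print(st[i],ce[i],P[l==i].mean(0))
# lid slope: dark pixels in front of hinge, world x', z in lid strip
f=np.radians(5.3);e=np.array([np.cos(f),np.sin(f)]);h=np.array([589.,-207.])+140*e
X=(P[...,:2]-h)@e;Y=(P[...,:2]-h)@np.array([-e[1],e[0]])
k=(d>0)&(X<-20)&(X>-150)&(Y>15)&(Y<56)&(hsv[...,2]<70)&(P[...,2]>100)&(P[...,2]<260)
import numpy.polynomial as pl
x,z=X[k],P[...,2][k]
for _ in range(6):
    co=np.polyfit(x,z,1);r=abs(z-np.polyval(co,x));g=r<max(3,2*np.median(r));x,z=x[g],z[g]
print("lid",len(x),"deg",np.degrees(np.arctan(-co[0])),"z@hinge",co[1],"rms",r[g].std(),x.min(),x.max())
E
python3 ang.py w9
```

```text
now [ 605.  -205.4  176. ] xang 95.38 F [-6.8 -2.1 -4. ] 13.925 7.7767586702406195
lid 17149 deg 54.67399255812423 z@hinge 53.31772546706655 rms 8.844160550726656 -143.9914436929502 -20.001925375315885
```

Call:
drive_tool --series '[{"linear": [0, 0.029, -0.042], "angular": [0, 0, 0], "claw": 1}, {"linear": [0, 0.061, -0.082], "angular": [0, 0, 0], "claw": 1}, {"linear": [0, 0.096, -0.12], "angular": [0, 0, 0], "claw": 1}, {"linear": [0, 0.135, -0.156], "angular": [0, 0, 0], "claw": 1}, {"linear": [0, 0.135, -0.156], "angular": [0, 0, 0], "claw": 1}]'

```text
clock: 14.6
ee_pos: [630.5, -203.0, 207.8]
ee_rot: [-0.002, 0.673, 0.739, -0.002]
force: [-24.2, 0.4, 15.6]
finger_gap: 7.9
finger_force: 59.7
```

```bash
cat > idx.py <<'E'
from h import *
import sys
plan([])
f=np.radians(5.3);e=np.array([np.cos(f),np.sin(f)]);h=np.array([589.,-207.])+140*e
out=[]
for n in("top","scene","wrist"):
    p,d,c=grab(n);P=cloud(d,c);hsv=cv2.cvtColor(p,cv2.COLOR_RGB2HSV)
    X=(P[...,:2]-h)@e;Y=(P[...,:2]-h)@np.array([-e[1],e[0]])
    box=(d>0)&(X>-100)&(X<10)&(Y<-50)&(Y>-85)&(P[...,2]>95)&(P[...,2]<185)
    bl=box&(hsv[...,0]>100)&(hsv[...,0]<130)&(hsv[...,1]>120)
    og=box&(hsv[...,0]>2)&(hsv[...,0]<20)&(hsv[...,1]>130)
    for nm,m in(("index",bl),("band",og)):
        if m.sum()>3:
            a=np.degrees(np.arctan2(P[...,2][m]-97,-X[m]));r=np.hypot(P[...,2][m]-97,X[m]);print(n,nm,m.sum(),"ang",a.mean().round(2),np.percentile(a,[5,95]).round(1),"r",r.mean().round(1),"px",np.argwhere(m).mean(0)[::-1].round(1))
    ld=(d>0)&(abs(P[...,2]-97-(-X)*np.tan(np.radians(32)))<40)&(X<-35)&(X>-155)&(Y>20)&(Y<58)&(hsv[...,2]<70)
    if ld.sum()>50:
        x,z=X[ld],P[...,2][ld]
        for _ in range(8):
            co=np.polyfit(x,z,1);r=abs(z-np.polyval(co,x));g=r<max(1.5,2*np.median(r));x,z=x[g],z[g]
        print(n,"lid",len(x),np.degrees(np.arctan(-co[0])).round(2),"z0",co[1].round(1))
    if n=="scene" and len(sys.argv)>1:
        save(sys.argv[1],cv2.resize(p[210:330,170:330],None,fx=5,fy=5,interpolation=cv2.INTER_CUBIC))
E
python3 idx.py
```

```text
now [ 630.5 -203.   207.8] xang 95.37 F [-24.2   0.4  15.6] 14.6 7.9106692944332835
top lid 477 29.95 z0 108.5
scene index 65 ang 36.05 [31.  51.3] r 69.8 px [208.9 261.3]
scene band 30 ang 37.48 [30.9 41.8] r 56.7 px [207.5 267.4]
scene lid 540 30.06 z0 107.6
wrist index 4 ang 44.27 [40.3 47.5] r 33.9 px [438.5 328.8]
wrist lid 11701 29.79 z0 107.5
```

Call:
drive_tool --series '[{"linear": [0, 0.005, -0.015], "angular": [0, 0, 0], "claw": 1}, {"linear": [0, 0.014, -0.024], "angular": [0, 0, 0], "claw": 1}, {"linear": [0, 0.018, -0.028], "angular": [0, 0, 0], "claw": 1}, {"linear": [0, 0.018, -0.028], "angular": [0, 0, 0], "claw": 1}]'

```text
clock: 15.25
ee_pos: [635.1, -202.5, 212.5]
ee_rot: [-0.001, 0.673, 0.74, -0.001]
force: [-9.1, -1.9, 1.1]
finger_gap: 7.4
finger_force: 59.1
```

```bash
python3 idx.py
```

```text
now [ 635.1 -202.5  212.5] xang 95.38 F [-9.1 -1.9  1.1] 15.25 7.419987474200017
top lid 448 32.67 z0 108.3
scene index 62 ang 38.15 [33.6 47.8] r 74.8 px [208.  258.4]
scene band 28 ang 37.57 [31.2 42.8] r 58.1 px [207.2 266.6]
scene lid 535 33.08 z0 107.2
wrist band 54 ang 36.14 [33.1 40.2] r 54.4 px [401.6 346.2]
wrist lid 10905 32.44 z0 107.8
```

Call:
drive_tool --series '[{"linear": [0, 0.011, -0.01], "angular": [0, 0, 0], "claw": 1}, {"linear": [0, 0.022, -0.02], "angular": [0, 0, 0], "claw": 1}, {"linear": [0, 0.022, -0.02], "angular": [0, 0, 0], "claw": 1}, {"linear": [0, 0.022, -0.02], "angular": [0, 0, 0], "claw": 1}]'

```text
clock: 15.9
ee_pos: [639.5, -202.0, 216.3]
ee_rot: [-0.001, 0.673, 0.74, -0.001]
force: [-6.5, -1.5, -4.0]
finger_gap: 7.6
finger_force: 58.7
```

```bash
python3 idx.py sc2
```

```text
now [ 639.5 -202.   216.3] xang 95.39 F [-6.5 -1.5 -4. ] 15.9 7.5851342727213344
top lid 415 34.48 z0 109.7
scene index 63 ang 40.51 [35.8 56.7] r 72.0 px [207.6 259.5]
scene band 28 ang 37.73 [32.6 44.4] r 58.7 px [207.2 266.3]
scene lid 541 34.73 z0 108.7
wrist band 62 ang 38.14 [36.  40.7] r 52.3 px [398.  344.5]
wrist lid 10228 34.66 z0 108.1
```

View pics/sc2.png

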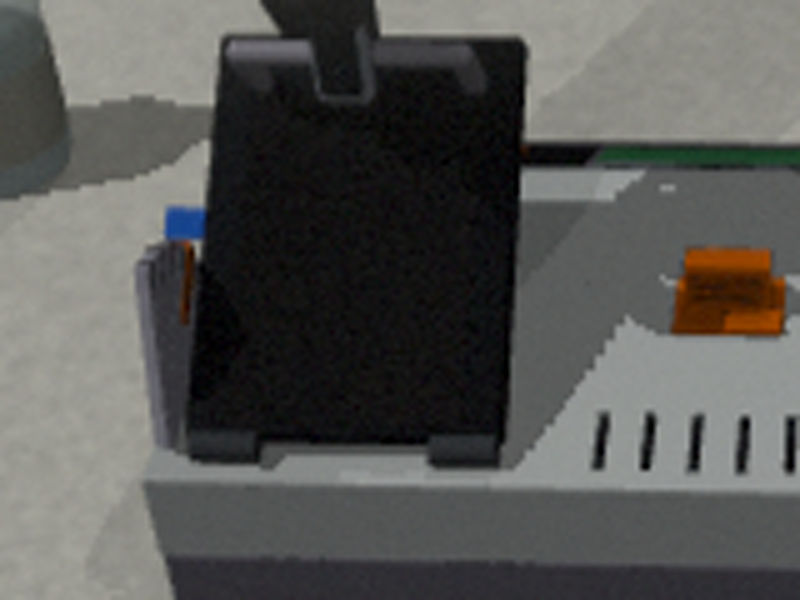

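The scene crop shows the blue index (185,222) directly at the rim end of the orange band (187,280). The cartridge at (730,290) sits flush. I hold still for a moment, then cross-check the index angle by ray onto the quadrant's plane.

Call:
drive_tool --series '[{"linear": [0, 0, 0], "angular": [0, 0, 0], "claw": 1}, {"linear": [0, 0, 0], "angular": [0, 0, 0], "claw": 1}, {"linear": [0, 0, 0], "angular": [0, 0, 0], "claw": 1}, {"linear": [0, 0, 0], "angular": [0, 0, 0], "claw": 1}, {"linear": [0, 0, 0], "angular": [0, 0, 0], "claw": 1}]'

```text
clock: 16.68
ee_pos: [639.5, -202.0, 216.2]
ee_rot: [-0.001, 0.673, 0.74, -0.001]
force: [-7.0, -2.1, -3.5]
finger_gap: 7.8
finger_force: 58.7
```

```bash
python3 idx.py | grep -E "now|lid"; python3 - <<'E'
from h import *
f=np.radians(5.3);e=np.array([np.cos(f),np.sin(f)]);n=np.array([-e[1],e[0]]);h=np.array([589.,-207.])+140*e
y=(np.array([650.4,-267.9])-h)@n; c=imaging.calibration("scene");o=np.array(c["xyz"])
p,d,_=grab("scene");hs=cv2.cvtColor(p,cv2.COLOR_RGB2HSV)
for nm,m in(("index",(hs[...,0]>100)&(hs[...,0]<130)&(hs[...,1]>120)),("band",(hs[...,0]>2)&(hs[...,0]<20)&(hs[...,1]>130))):
    ys,xs=np.nonzero(m[245:285,195:220]);
    for yy in(ys.min(),ys.mean(),ys.max()):
        r=ray(c,195+xs.mean(),245+yy);t=(y-(o[:2]-h)@n)/(r[:2]@n);w=o+t*r;X=-(w[:2]-h)@e;Z=w[2]-97
        print(nm,"y",y.round(1),"X",X.round(1),"Z",Z.round(1),"r",np.hypot(X,Z).round(1),"ang",np.degrees(np.arctan2(Z,X)).round(1))
E
```

```text
now [ 639.5 -202.   216.2] xang 95.39 F [-7.  -2.1 -3.5] 16.675 7.781485245585449
top lid 402 34.96 z0 108.5
scene lid 494 34.99 z0 108.1
wrist lid 10266 34.66 z0 108.1
index y -66.3 X 73.0 Z 49.1 r 88.0 ang 34.0
index y -66.3 X 63.4 Z 35.4 r 72.6 ang 29.2
index y -66.3 X 37.0 Z -2.0 r 37.1 ang -3.1
band y -66.3 X 61.8 Z 40.9 r 74.1 ang 33.5
band y -66.3 X 51.9 Z 26.8 r 58.4 ang 27.3
band y -66.3 X 33.8 Z 1.1 r 33.8 ang 1.8
```

Three cameras put the lid at 34.7–35.0°. The ray onto the quadrant plane runs too close to grazing to add anything. The lid is steady, so I hand in.

```bash
python3 -c "
from rig import manip
print(manip.close_job())"
```

```text
the job is handed in; nothing more can be done
None
```

The job is handed in at about 17 s: the orange cartridge is fully home with its collar flush on the deck and released, and the gripper is holding the lid still at about 35°, on the orange band.

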